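Empty the tilting tumbler into the media can

TASK

Put away the six ceramic chips from the bench tumbler: gently set the square sheet-steel funnel into the neck of the square can that stands under the pouring lip, so that it sits flush, then swing the tumbler's lever over so that every chip runs through the funnel into the can. Swing the lever back until the bowl is upright on its rest again, leave the can standing with the funnel in it, and do not knock over the brush cup, the bottle or the pan.

Things in the scene. Friction and masses are not known exactly. Their poses are not given: they have to be found in the camera images.
- tumbler: Fixed grey bench tumbler; base plate 230 (x) by 195 mm, 12 mm thick. Origin on the bench below the middle of the trunnion axis, which runs along own x, 210 mm up. It pours to own -y; the tilt lever is on the own -x side. Yoke cheeks reach 99 mm either side. The bowl's middle is at own y +78 mm, its rim 240 mm up when upright. Yaw within 0.2 rad of the world's axes.
- pot (a joint): Tilt of the bowl with its motor and lever, rad: 0 upright on its rest stop, 2.2 fully tipped at the other stop, mouth down towards own -y. Stiff damped hinge, about 5 to 15 N at the lever's grip; let go midway it sinks back in 1 to 2 s, let go fully tipped it stays. Chips begin to leave at 1.1 to 1.9 rad; at 2.2 the bowl wall slopes 46 degrees and it empties.
- pot_grip (a point): Middle of the lever's revolving grip: a black sleeve, 18 mm thick, 72 mm long, that spins freely on its pin along the tumbler's own x (own x -116 to -188 mm; this point at -152; lever rod at -109). It swings over the top: at joint value q its own y is 0.12*sin(1.1-q), its height 0.21+0.12*cos(1.1-q) m. From above, push it with a finger, hold it between parted fingers or pinch it.
- pot_lip (a point): Middle of the edge of the bowl's pouring lip, a steel trough narrowing from 85 to 65 mm, about 53 mm from the trunnion axis. Fully tipped it is about 34 mm to the own -y side of the axis and 170 mm above the bench; the chips drop there and fly a little further to own -y.
- can: Loose square aluminium can, 0.3 kg, 70 x 70 mm, body 80 mm tall, with a square neck (outside 60, inside 54 mm) up to 95 mm. Origin at the centre of its underside, z up, sides along x and y. It stands below the pouring lip, about 73 mm to the tumbler's own -y side of the axis, within 0.15 rad of square to it: right for pouring as it stands.
- can_neck (a point): Centre of the can's mouth, at the top edge of the neck, 95 mm above the can's underside.
- funnel: Loose square sheet-steel hopper funnel, 0.13 kg, standing on its spout; origin at the centre of the spout's lower end, z up, sides along own x and y. Tapered spout 28 mm long, outside 44 mm at the end, 49 mm at the top, bore 40 mm; then a flat flange 62 mm wide; hopper rim 114 mm square, 79 mm up. The square spout fits four ways; turn the ear away from the tumbler, clear of the bowl.
- funnel_ear (a point): Grip point on the funnel's one ear: an upright tab 46 mm wide (own x), 5 mm thick (own y; 8 mm at its rolled top edge), on the funnel's own -y rim, standing from 79 to 122 mm above its origin. This point is at own (0, -56.5, 105) mm. Pinch it from above, the fingers closing along the funnel's own y; one finger goes inside the hopper.
- funnel_seat (a point): Centre of the underside of the funnel's flange, 28 mm above the spout's end; it lies on can_neck when seated.
- chip1_center (a point): Centre of chip1, one of six alike white ceramic tumbling chips, cylinders 14 mm in diameter and 17 mm long, 10 g each, all lying in the tumbler's bowl at the start.
- chip2_center (a point): Centre of chip2, one of six alike white ceramic tumbling chips, cylinders 14 mm in diameter and 17 mm long, 10 g each, all lying in the tumbler's bowl at the start.
- chip3_center (a point): Centre of chip3, one of six alike white ceramic tumbling chips, cylinders 14 mm in diameter and 17 mm long, 10 g each, all lying in the tumbler's bowl at the start.
- chip4_center (a point): Centre of chip4, one of six alike white ceramic tumbling chips, cylinders 14 mm in diameter and 17 mm long, 10 g each, all lying in the tumbler's bowl at the start.
- chip5_center (a point): Centre of chip5, one of six alike white ceramic tumbling chips, cylinders 14 mm in diameter and 17 mm long, 10 g each, all lying in the tumbler's bowl at the start.
- chip6_center (a point): Centre of chip6, one of six alike white ceramic tumbling chips, cylinders 14 mm in diameter and 17 mm long, 10 g each, all lying in the tumbler's bowl at the start.
- brush_cup: Bystander: dark wooden cup 68 mm wide, 85 mm tall, with brushes up to 185 mm; origin at the centre of its underside.
- polish: Bystander: yellow polish bottle 48 mm wide, 110 mm tall; origin at the centre of its underside.
- pan: Bystander: dark steel bowl 120 mm wide, 45 mm tall; origin at the centre of its underside.
Things that resemble listed ones, but are neither listed nor needed, are in the scene too. Several things have the shape of the can; the one meant has the colours described above.

How it is judged:
On the way, in this order (a step that is already met when the one before it is completed fails the run):
1. the funnel sits flush in the can's neck (distance between funnel_seat and can_neck below 0.007 m and angle between the z axis of funnel and the z axis of can, either way round below 0.06 rad and angle between can's own z axis and vertical below 0.1 rad and height (world z) of can below 0.01 m), for 0.2 s.
2. with the bowl tipped, all six chips are in the can, the funnel still in its neck (horizontal distance between each of chip1_center, chip2_center, chip3_center, chip4_center, chip5_center, chip6_center and can below 0.04 m and z of chip1_center in the frame of can between 0 and 0.075 m and z of chip2_center in the frame of can between 0 and 0.075 m and z of chip3_center in the frame of can between 0 and 0.075 m and z of chip4_center in the frame of can between 0 and 0.075 m and z of chip5_center in the frame of can between 0 and 0.075 m and z of chip6_center in the frame of can between 0 and 0.075 m and distance between funnel_seat and can_neck below 0.007 m and angle between the z axis of funnel and the z axis of can, either way round below 0.06 rad and value of joint pot above 1.2 rad), for 0.2 s.
At the end, for the whole second after the job is handed in: All six chips inside the can; can upright on the bench (tilt under 0.1 rad); funnel flush in its neck (seat point within 7 mm of the neck centre, tilt to the can under 0.06 rad); bowl back upright (tilt joint under 0.1 rad); can and funnel at rest (all of step 1 and horizontal distance between each of chip1_center, chip2_center, chip3_center, chip4_center, chip5_center, chip6_center and can below 0.04 m and z of chip1_center in the frame of can between 0 and 0.075 m and z of chip2_center in the frame of can between 0 and 0.075 m and z of chip3_center in the frame of can between 0 and 0.075 m and z of chip4_center in the frame of can between 0 and 0.075 m and z of chip5_center in the frame of can between 0 and 0.075 m and z of chip6_center in the frame of can between 0 and 0.075 m and value of joint pot below 0.1 rad and linear speed of each of can, funnel below 0.02 m/s); the robot touches nothing.
It fails at once if the brush cup, the bottle or the pan is knocked over (angle between any of brush_cup, polish, pan's own z axis and vertical above 0.6 rad).
It fails at once if the funnel is slammed or forced into the can (over 60 N) (contact force between funnel and can above 60 N).
It also fails if it takes over 72 s, if anything falls off the work surface, if the arm or the gripper's body presses on something with over 40 N, if the wrist force passes 120 N, or if a joint passes its speed limit or range.

ROBOT

A 6-joint arm with a two-finger parallel gripper is mounted at the origin on the work surface. World frame = base frame: x ahead of the robot, y to its left, z up, the work surface at z = 0. Lengths are in m, angles in rad, forces in N, time in s.
With the tool pointing down it reaches from about 0.275 to 0.825 m from the base axis. Payload 4.9 kg.
Tool frame: the origin (TCP) lies midway between the tips of the shut fingers; the grasp point (between the pads) lies 19 mm behind it (bot.grip_depth is the distance from the TCP to the grasp point, in m); z points along the fingers, y is the line along which they close (so a half turn about z gives the same grasp; the last joint's range is limited). The gripper opens to 85 mm and grips with 20 to 120 N. Pads are 22 mm wide; open, the fingers measure 114 mm over their backs; the gripper's body (76 mm by 85 mm) begins 54 mm behind the grasp point. The pads swing forward as they close: fully open they stand 13 mm farther back than shut.
Start: joints at [1.013, 0.326, -0.193, 1.052, 0, 1.437], TCP at [0.226, 0.501, 0.231] pointing down, gripper open.
Joint ranges: [-2.65, 2.65], [-0.97, 1.79], [-1.3, 1.35], [-1.93, 2.1], [-1.47, 1.37], [-3.14, 3.14]. Speed limits (rad/s): [2.57, 2.57, 3.14, 3.14, 3.14, 3.14].

INTERFACE

Orientations are given as a unit quaternion [w, x, y, z].
In Python, from cell import bot gives the robot as it stands. Calls block until the motion is done:
- bot.move_pose(position, orientation): joint-space move of the TCP to a pose.
- bot.move_linear(position, speed=0.15, rotation=None, until_force=None): straight line of the TCP; rotation=None keeps the orientation; speed is the mean speed in m/s. With until_force (N) it stops when the force on the tool has changed by that much, and returns True; else False.
- bot.goto_joints(angles): joint-space move.
- bot.set_gripper(opening, grasp_force=None): opening from 0.0 (shut) to 1.0 (fully open); grasp_force is the grip in N (None keeps the last); returns when the fingers have stopped.
- bot.wait(seconds).
- bot.solve_ik(position, orientation): joint angles nearest the present ones, or None.
- bot.camera(name): name is "side" or "top" or "wrist"; returns the picture (384x512x3 uint8, red, green, blue); there is no depth.
- bot.calibration(name): a dict with "mtx" (3x3 intrinsics, pixels), "k1" (the pictures are not rectified: a ray, as slopes to the right and down, at radius r is drawn at 1 + k1 r^2 times it, then the intrinsics apply), "extrinsics" (4x4, takes a point from world to camera coordinates); the wrist camera has in their place "hand_eye" (4x4, takes a point from camera to tool coordinates, whose origin is the TCP and whose axes are the flange's). Camera axes: x right, y down, z forward; pixel columns grow to the right and rows downward; lengths in m; the calibration is good to about 2 mm. A picture is of the moment at which its call begins: read the wrist's pose just before it. calibration takes no time and is no camera call.
A pose or a line that the arm cannot do raises bot.PlanningError and nothing moves.
- bot.close_job(): hands the job in; it is judged then, once.
Trained networks look in the newest picture that a camera, given by its name, has taken for a name from the list of things; names that differ only in an ending like _2 or _b are one class to them, and where a whole thing is asked for, a point or a joint stands for the part that bears it (a point fixed in the world has none). Each returns a list of dicts, best first, with "confidence" (0 to 1); they miss things now and then, are a little off and sometimes report something else, mostly with a low value. They report only what shows in the picture. A call takes as long as a camera call. They do not tell look-alikes from the thing itself.
- bot.search_frame(camera, thing): "bbox" ([left, top, width, height] in pixels, round what is visible of it).
Readings, each from a call of its own:
- bot.read_clock(): time.
- bot.read_joint_positions(): joint angles.
- bot.read_joint_vel(): joint speeds.
- bot.read_joint_efforts(): joint torques, N m.
- bot.read_position(): TCP position.
- bot.read_tool_rot(): TCP orientation.
- bot.read_ft_force(): force on the tool from outside, world axes, zero at the start.
- bot.read_moment(): the same for the moment, N m.
- bot.read_gripper_width(): opening from 0.0 (shut) to 1.0 (fully open).
- bot.read_finger_force(): force on a finger pad.
Only numpy, scipy, OpenCV 4.12 (cv2) and the standard library are available. Lean on these libraries where they do the work, as an engineer would, in place of code of your own. Each camera call takes 0.05 s, during which the arm holds its last target. There are 200 camera calls.

## Working session

There is one attempt and no reset: what is moved stays moved. The work goes in short steps, each a Python script; the robot and the scene stay as the last script left them, time stands still between calls to the robot, and variables do not carry over. Pictures are saved under pics/ and viewed, at most 10 in all, crops included, and the job is handed in when it is done.

```bash
mkdir -p pics; ls
python3 - <<'E'
from cell import bot
import cv2,numpy as np
ims=[]
for c in ["side","top","wrist"]:
    im=bot.camera(c); cv2.imwrite(f"pics/{c}0.png",im[:,:,::-1]); ims.append(im)
    cal=bot.calibration(c); print(c,{k:np.round(v,4).tolist() for k,v in cal.items()})
    for t in ["tumbler","pot_grip","can","funnel","funnel_ear","brush_cup","polish","pan","pot_lip"]:
        print(t,[(np.round(d["bbox"]).astype(int).tolist(),round(d["confidence"],2)) for d in bot.search_frame(c,t)][:5])
cv2.imwrite("pics/a.png",cv2.resize(ims[0],(800,600))[:,:,::-1])
cv2.imwrite("pics/b.png",cv2.resize(ims[1],(800,600))[:,:,::-1])
print(bot.read_clock(),bot.read_position(),bot.read_tool_rot())
E
```

```text
pics
side {'mtx': [[355.5841, 0.0, 251.129], [0.0, 355.5841, 190.5674], [0.0, 0.0, 1.0]], 'k1': -0.0705, 'extrinsics': [[0.806, -0.5915, -0.0192, -0.4711], [-0.3292, -0.4211, -0.8452, 0.3673], [0.4919, 0.6876, -0.5342, 0.6937], [0.0, 0.0, 0.0, 1.0]]}
tumbler [([148, 134, 119, 99], 0.75)]
pot_grip [([147, 134, 119, 64], 0.97)]
can [([273, 219, 35, 44], 0.79), ([132, 210, 37, 39], 0.67), ([282, 175, 32, 38], 0.6), ([225, 203, 30, 41], 0.58)]
funnel [([241, 275, 72, 60], 0.58)]
funnel_ear [([241, 276, 66, 61], 0.98)]
brush_cup [([170, 140, 16, 47], 0.94)]
polish [([330, 232, 18, 40], 0.95)]
pan [([372, 285, 55, 48], 0.98)]
pot_lip [([149, 133, 117, 64], 0.72)]
top {'mtx': [[397.1911, 0.0, 253.0162], [0.0, 397.1911, 186.0156], [0.0, 0.0, 1.0]], 'k1': -0.0579, 'extrinsics': [[0.0072, -1.0, 0.002, 0.0363], [-0.9903, -0.0074, -0.1386, 0.6224], [0.1386, -0.001, -0.9903, 1.1539], [0.0, 0.0, 0.0, 1.0]]}
tumbler []
pot_grip [([144, 135, 73, 108], 0.91), ([321, 206, 44, 50], 0.72), ([318, 143, 19, 18], 0.72)]
can [([177, 247, 33, 35], 0.97), ([274, 155, 33, 36], 0.94), ([217, 94, 35, 40], 0.92), ([222, 177, 31, 25], 0.73), ([372, 141, 35, 34], 0.25)]
funnel [([318, 202, 52, 54], 0.81)]
funnel_ear [([314, 208, 55, 49], 0.91)]
brush_cup [([98, 176, 34, 28], 0.76), ([319, 141, 15, 18], 0.73)]
polish [([318, 140, 18, 21], 0.76)]
pan [([370, 140, 35, 39], 0.6)]
pot_lip [([147, 132, 72, 109], 0.75), ([223, 173, 30, 28], 0.62), ([318, 207, 51, 49], 0.54)]
wrist {'mtx': [[317.4486, 0.0, 251.0131], [0.0, 317.4486, 192.3867], [0.0, 0.0, 1.0]], 'k1': 0.0251, 'hand_eye': [[-0.0004, -0.9596, -0.2815, 0.0718], [1.0, -0.0005, 0.0003, -0.0001], [-0.0004, -0.2815, 0.9596, -0.1433], [0.0, 0.0, 0.0, 1.0]]}
tumbler []
pot_grip []
can [([54, 374, 26, 8], 0.8)]
funnel []
funnel_ear []
brush_cup []
polish []
pan []
pot_lip []
1.5 [0.22616241 0.50137368 0.23128374] [-7.86574616e-06  2.10302121e-01  9.77636445e-01  1.12434374e-05]
```

View pics/a.png

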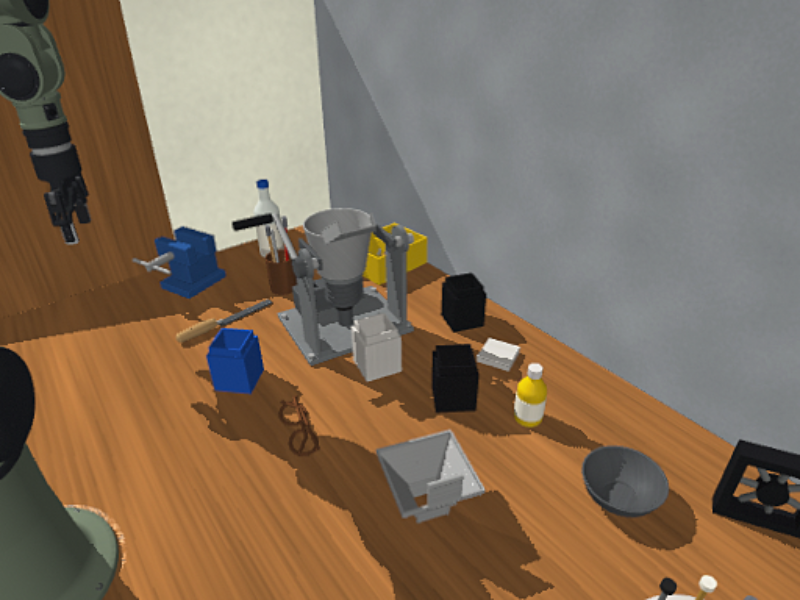

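View pics/b.png

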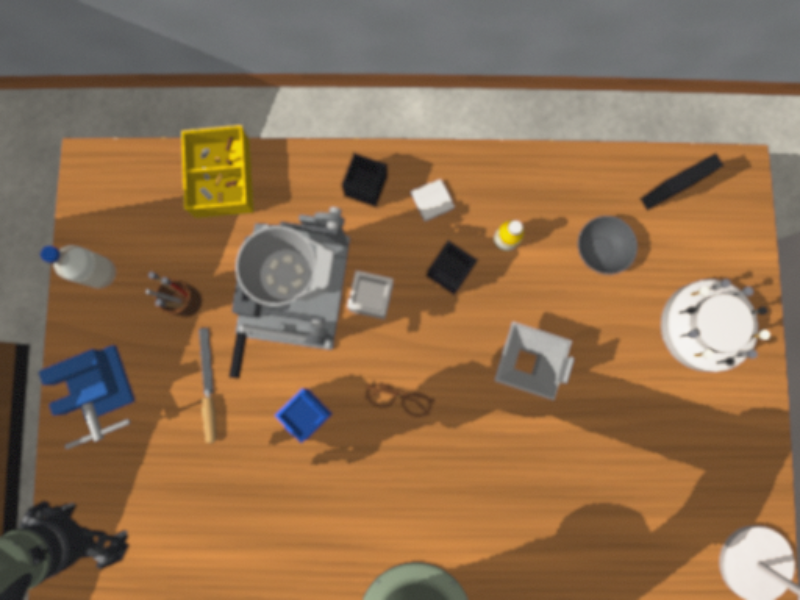

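Can-shaped things in the 800-wide top view: light aluminium (371,294), blue (303,415), black (450,268) and black (365,180). Only the aluminium one has the right colour, and it stands at the lip. The tumbler pours to the image right (world -y), and the lever is below (world -x). The funnel is at (533,360) with its ear on the right (world -y). Next I'll confirm with close wrist views.

```bash
cat > h.py <<'E'
from cell import bot
import cv2,numpy as np
from scipy.spatial.transform import Rotation as Rot
def extr(cam):
    c=bot.calibration(cam)
    if cam!="wrist": return np.array(c["extrinsics"])
    q=np.array(bot.read_tool_rot()); T=np.eye(4); T[:3,:3]=Rot.from_quat(q[[1,2,3,0]]).as_matrix(); T[:3,3]=bot.read_position()
    return np.linalg.inv(T@np.array(c["hand_eye"]))
def K(cam):
    c=bot.calibration(cam); return np.array(c["mtx"]),np.array([c["k1"],0,0,0,0.])
def ground(cam,E,uv,z):
    m,d=K(cam); uv=np.array(uv,float).reshape(-1,1,2)
    n=cv2.undistortPoints(uv,m,d)[:,0]; r=np.c_[n,np.ones(len(n))]@E[:3,:3]; o=-E[:3,:3].T@E[:3,3]
    z=np.broadcast_to(z,len(r)); return o+r*((z-o[2])/r[:,2])[:,None]
def proj(cam,E,P):
    m,d=K(cam); return cv2.projectPoints(np.array(P,float).reshape(-1,3),cv2.Rodrigues(E[:3,:3])[0],E[:3,3],m,d)[0][:,0]
def down(yaw):  # tool z down, tool y along the world direction at angle yaw
    y=np.array([np.cos(yaw),np.sin(yaw),0]); z=np.array([0,0,-1.]); q=Rot.from_matrix(np.c_[np.cross(y,z),y,z]).as_quat()
    return q[[3,0,1,2]]
E
python3 - <<'E'
from h import *
E=extr("top"); s=.64
print("funnel",ground("top",E,np.array([[535,360],[512,324],[573,347],[558,398],[496,381]])*s,.079).round(3).tolist())
print("can",ground("top",E,np.array([[371,294],[355,271],[393,277],[388,318],[348,310]])*s,.09).round(3).tolist())
print("others pol pan brush",ground("top",E,np.array([[507,237],[608,245],[172,296]])*s,[.09,.03,.08]).round(3).tolist())
print("lever",ground("top",E,np.array([[237,355],[241,335],[235,376]])*s,.264).round(3).tolist())
for p in ([.36,-.22,.33],[.47,.15,.38]):
  for a in (np.pi/2-.2,-np.pi/2-.2,0,np.pi): print(p,a,bot.solve_ik(p,down(a)))
E
```

```text
funnel [[0.49, -0.218, 0.079], [0.556, -0.177, 0.079], [0.514, -0.29, 0.079], [0.42, -0.26, 0.079], [0.451, -0.145, 0.079]]
can [[0.609, 0.086, 0.09], [0.652, 0.116, 0.09], [0.641, 0.045, 0.09], [0.565, 0.054, 0.09], [0.579, 0.128, 0.09]]
others pol pan brush [[0.719, -0.168, 0.09], [0.719, -0.381, 0.03], [0.604, 0.461, 0.08]]
lever [[0.488, 0.286, 0.264], [0.52, 0.281, 0.264], [0.456, 0.288, 0.264]]
[0.36, -0.22, 0.33] 1.3707963267948966 [-0.72389529  0.03199577 -0.30286999  1.23593057  0.         -0.52389529]
[0.36, -0.22, 0.33] -1.7707963267948965 [-0.72389529  0.03199577 -0.30286999  1.23593057  0.          2.61769736]
[0.36, -0.22, 0.33] 0 [-0.72389529  0.03199577 -0.30286999  1.23593057  0.          0.84690104]
[0.36, -0.22, 0.33] 3.141592653589793 [-0.72389529  0.03199577 -0.30286999  1.23593057  0.         -2.29469162]
[0.47, 0.15, 0.38] 1.3707963267948966 [ 0.1591894   0.16350817 -0.03066446  1.3766237   0.          0.3591894 ]
[0.47, 0.15, 0.38] -1.7707963267948965 [ 0.1591894   0.16350817 -0.03066446  1.3766237   0.         -2.78240326]
[0.47, 0.15, 0.38] 0 [ 0.1591894   0.16350817 -0.03066446  1.3766237   0.          1.72998572]
[0.47, 0.15, 0.38] 3.141592653589793 [ 0.1591894   0.16350817 -0.03066446  1.3766237   0.         -1.41160693]
```

Run:
```python
from h import *
bot.move_linear([.226,.501,.38],.3)
for n,p in (("can",[.56,.10,.40]),("fun",[.46,-.21,.34])):
    bot.move_pose(p,down(np.pi/2)); E=extr("wrist"); im=bot.camera("wrist")
    np.save(f"E_{n}.npy",E); cv2.imwrite(f"pics/w_{n}.png",cv2.resize(im,(800,600),interpolation=cv2.INTER_CUBIC)[:,:,::-1])
    cv2.imwrite(f"pics/w_{n}_raw.png",im[:,:,::-1])
print(bot.read_clock())
```

```text
5.3833
```

View pics/w_can.png

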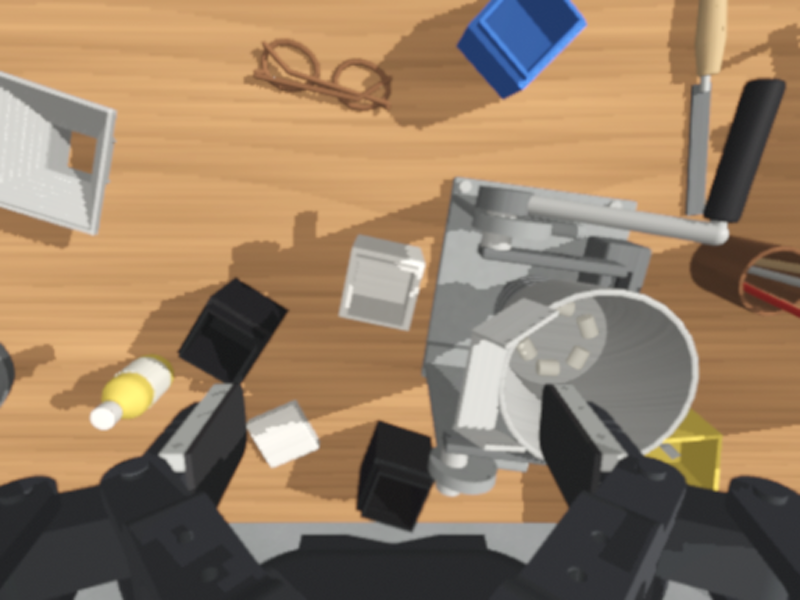

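View pics/w_fun.png

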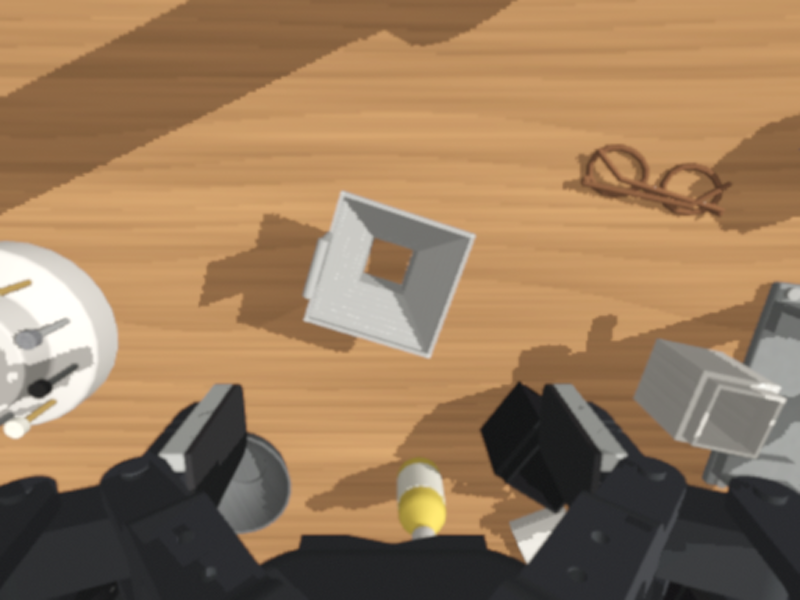

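w_can shows the light aluminium can at (380,285), right beside the lip; the black ones are at (232,330) and (395,475), and the blue one at (522,40). The black grip runs (765,82)–(722,218), and the six chips lie in the bowl. w_fun shows the funnel rim corners at (343,192), (474,236), (429,357) and (305,320), with the ear at (317,267) on the left. I'll enlarge the can and grip to confirm.

Run:
```python
import cv2,numpy as np
im=cv2.imread("pics/w_can_raw.png"); C=np.zeros((600,800,3),np.uint8)
a=cv2.resize(im[145:220,210:285],None,fx=6,fy=6,interpolation=cv2.INTER_CUBIC); C[:450,:450]=a
b=cv2.resize(im[40:155,442:512],None,fx=5,fy=5,interpolation=cv2.INTER_CUBIC); C[:575,450:800]=b
cv2.imwrite("pics/crop.png",C)
from h import *
E=np.load("E_fun.npy"); s=.64
P=ground("wrist",E,np.array([[343,192],[474,236],[429,357],[305,320]])*s,.079)
print(P.round(4).tolist(),P.mean(0),np.linalg.norm(np.roll(P,-1,0)-P,axis=1))
e=ground("wrist",E,np.array([[317,267]])*s,.12);print(e)
```

```text
[[0.4175, -0.2485, 0.079], [0.4527, -0.1423, 0.079], [0.5595, -0.1768, 0.079], [0.5253, -0.2841, 0.079]] [ 0.48874824 -0.21289865  0.079     ] [0.1118705  0.11225641 0.11267611 0.11345586]
[[ 0.46955985 -0.26551073  0.12      ]]
```

View pics/crop.png

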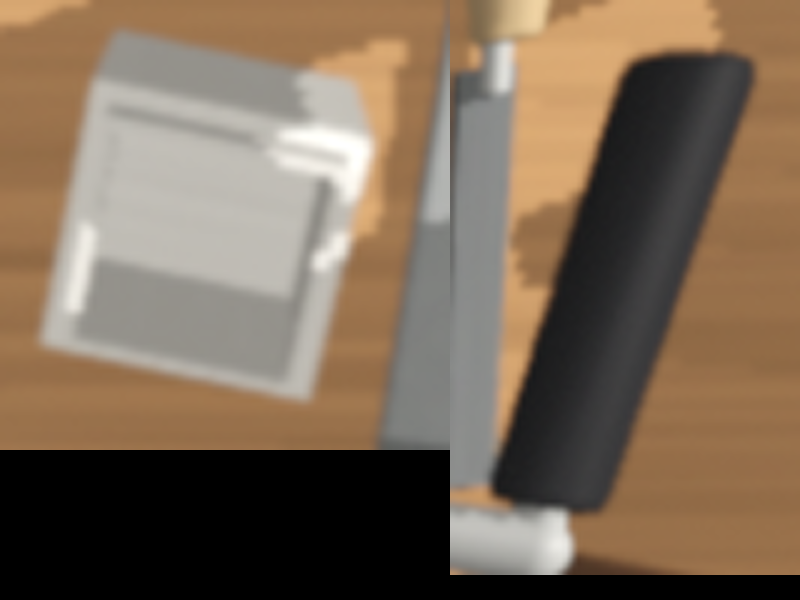

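Run:
```python
from h import *
from scipy.optimize import least_squares
E=np.load("E_can.npy")
def W(p,pts):
    c,s=np.cos(p[2]),np.sin(p[2]); pts=np.array(pts); return np.c_[p[0]+c*pts[:,0]-s*pts[:,1],p[1]+s*pts[:,0]+c*pts[:,1],pts[:,2]]
raw=lambda q:np.array(q)/6+[210,145]-(.5-.5/6)
sq=lambda w,z:[[-w,-w,z],[-w,w,z],[w,w,z],[w,-w,z]]
obs=raw([[125,30],[350,80],[95,78],[372,140]])
M=[*sq(.035,0)[:2],*sq(.035,.08)[:2]]
r=least_squares(lambda p:(proj("wrist",E,W(p,M))-obs).ravel(),[.609,.086,-.1]); print("can",r.x,r.fun.round(1))
# grip: midline ends of the sleeve
rg=lambda q:np.array(q)/5+[442-90,40]-.4
g=ground("wrist",E,rg([[690,60],[548,503]]),.2644); v=g[1]-g[0]; print("grip",g,np.linalg.norm(v),np.arctan2(v[1],v[0]))
im=cv2.imread("pics/w_can_raw.png"); f=6
C=cv2.resize(im[140:225,200:290],None,fx=f,fy=f,interpolation=cv2.INTER_CUBIC)
for w,z,col in((.035,0,(0,0,255)),(.035,.08,(0,255,0)),(.03,.095,(255,0,0)),(.027,.095,(255,0,255))):
    q=(proj("wrist",E,W(r.x,sq(w,z)))-[200,140]+.5)*f; cv2.polylines(C,[q.round().astype(int)],True,col,1)
im=cv2.imread("pics/w_fun_raw.png"); E=np.load("E_fun.npy")
D=cv2.resize(im[205:300,400:512],None,fx=2.3,fy=2.3,interpolation=cv2.INTER_CUBIC)
for w,z,col in((.035,0,(0,0,255)),(.035,.08,(0,255,0)),(.03,.095,(255,0,0))):
    q=(proj("wrist",E,W(r.x,sq(w,z)))-[400,205]+.5)*2.3; cv2.polylines(D,[q.round().astype(int)],True,col,1)
O=np.zeros((520,800,3),np.uint8); O[:C.shape[0],:C.shape[1]]=C; O[:D.shape[0],541:541+D.shape[1]]=D
cv2.imwrite("pics/ov.png",O)
```

```text
can [ 0.61219479  0.09010336 -0.22142995] [-1.3 -0.2  0.9  0.3  0.2  0.   0.2 -0.1]
grip [[0.45263403 0.29110928 0.2644    ]
 [0.52262351 0.28255389 0.2644    ]] 0.07051043244031273 -0.12163475315136182
```

View pics/ov.png

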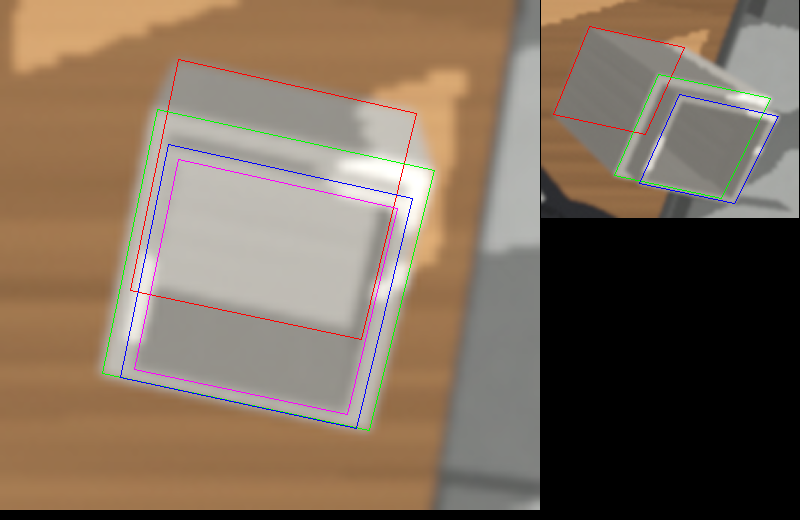

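The overlay matches the can in both views: can at (0.612, 0.090), yaw about -0.215. The grip implies a tumbler origin of (0.6255, 0.162) and yaw -0.122. That puts the can 73 mm to own -y, as the task states. The funnel yaw is -0.315 and its ear is at (0.471, -0.266). Grasping now.

```bash
cat >> h.py <<'E'
CAN=np.array([.6122,.0901]); CY=-.215; TO=np.array([.6255,.1621]); TY=-.122
FUN=np.array([.4887,-.2129]); FY=-.315
def R2(a): return np.array([[np.cos(a),-np.sin(a)],[np.sin(a),np.cos(a)]])
def ear(c,yaw): return np.asarray(c)+R2(yaw)@[0,-.0565]
def W(p,pts):
    pts=np.array(pts); return np.c_[p[:2]+pts[:,:2]@R2(p[2]).T,pts[:,2]]
sq=lambda w,z:[[-w,-w,z],[-w,w,z],[w,w,z],[w,-w,z]]
E
python3 - <<'E'
from h import *
e=ear(FUN,FY); q=down(FY+np.pi/2)
bot.set_gripper(.5)
bot.move_pose([*e,.20],q)
hit=bot.move_linear([*e,.085],.1,until_force=8); print("hit",hit,bot.read_position())
bot.set_gripper(0,70); print("w",bot.read_gripper_width(),bot.read_finger_force())
bot.move_linear([*e,.085+.14],.12)
pre=CAN+R2(TY)@[0,-.11]; e2=ear(pre,CY)
bot.move_linear([*e2,.225],.2,rotation=down(CY+np.pi/2))
E=extr("wrist"); im=bot.camera("wrist"); np.save("E_pre.npy",E); cv2.imwrite("pics/pre_raw.png",im[:,:,::-1])
C=cv2.resize(im,(800,600),interpolation=cv2.INTER_CUBIC)[:,:,::-1].copy()
for w,z,col in((.057,.079+.14,(0,0,255)),(.02,.14,(0,255,0))):
    cv2.polylines(C,[(proj("wrist",E,W([*pre,CY],sq(w,z)))/.64).round().astype(int)],True,col,1)
cv2.imwrite("pics/pre.png",C)
print(bot.read_gripper_width(),bot.read_ft_force(),bot.read_clock(),pre)
E
```

```text
hit False [ 0.47164631 -0.26694029  0.08563737]
w 0.04708566261600962 69.21884179115295
0.049327077080731106 [ 0.28123309  0.54245192 -0.82208072] 10.9 [ 0.59881327 -0.01908239]
```

View pics/pre.png

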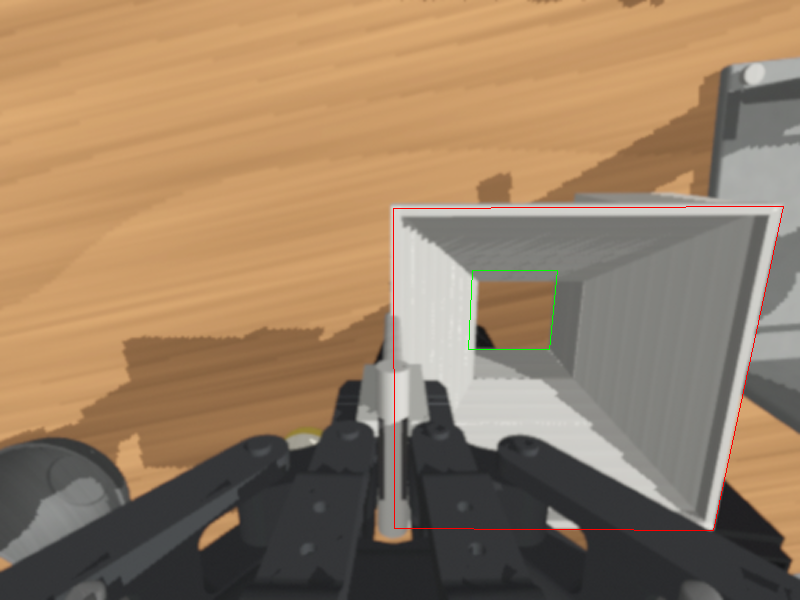

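The held funnel's rim coincides with the model overlay (red, within about 2 px), so it is level and placed as planned. Next: slide over the can and lower.

Run:
```python
from h import *
pre=CAN+R2(TY)@[0,-.11]; e2=ear(pre,CY); e3=ear(CAN,CY); z0=.0856
bot.move_linear([*e2,z0+.115],.12)
bot.move_linear([*e3,z0+.115],.1)
bot.move_linear([*e3,z0+.078],.05,until_force=6); print(bot.read_position()[2]-z0,bot.read_ft_force())
hit=bot.move_linear([*e3,z0+.064],.025,until_force=6); print(hit,bot.read_position()-[*e3,z0],bot.read_ft_force())
for c in ("wrist","side"):
    E=extr(c); im=bot.camera(c); np.save(f"E_{c}s.npy",E); cv2.imwrite(f"pics/seat_{c}_raw.png",im[:,:,::-1])
print(bot.read_clock())
```

```text
0.07825688209807798 [-0.31307616  0.42147428 -2.00987866]
True [-6.51869841e-05 -1.72211330e-04  6.62354439e-02] [-0.40116059  0.46661661  3.34693824]
13.975
```

```bash
cat >> h.py <<'E'
def gp(q,x=-.158):
    p=TO+R2(TY)@[x,.12*np.sin(1.1-q)]; return np.array([*p,.21+.12*np.cos(1.1-q)-.019])
E
python3 - <<'E'
from h import *
e3=ear(CAN,CY); z0=.0856
bot.set_gripper(.4); p=bot.read_position()
bot.move_linear([p[0],p[1],.26],.15)
bot.move_linear([p[0]-.03,p[1],.38],.25)
E=extr("wrist"); im=bot.camera("wrist"); t=bot.camera("top")
A=cv2.resize(im,(800,600),interpolation=cv2.INTER_CUBIC)[:,:,::-1].copy()
for w,z,col in((.057,.146,(0,0,255)),(.035,0,(0,255,0))):
    cv2.polylines(A,[(proj("wrist",E,W([*CAN,CY],sq(w,z)))/.64).round().astype(int)],True,col,1)
s=bot.camera("side"); b=cv2.resize(s[170:270,200:320],None,fx=2.5,fy=2.5,interpolation=cv2.INTER_CUBIC)[:,:,::-1]
A[:250,:300]=b
cv2.imwrite("pics/seated.png",A); print(bot.read_clock(),[bot.solve_ik(gp(q),down(TY+np.pi/2)) is not None for q in (0,1.1,2.2)])
E
```

```text
16.0417 [True, True, True]
```

View pics/seated.png

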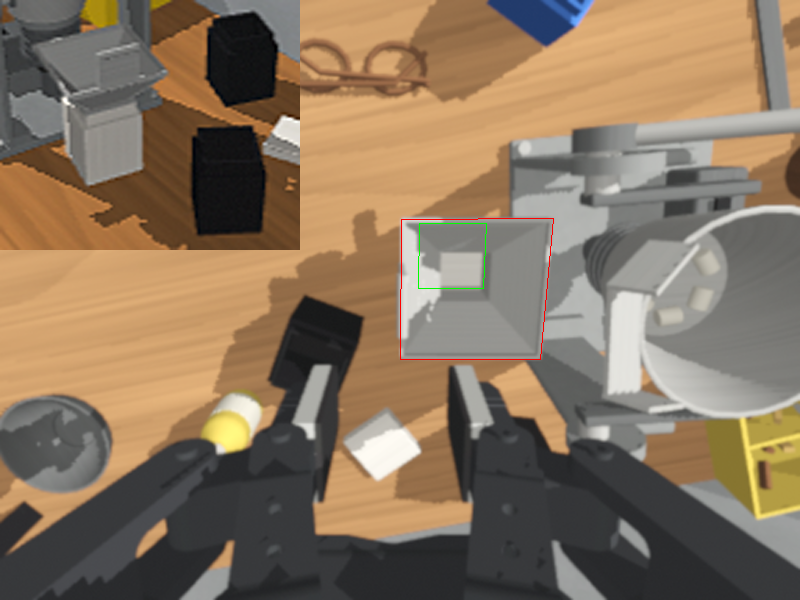

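The funnel is seated: its rim matches the overlay at z = 0.146 (corners 402,220 to 541,358), and the side inset shows it level on the upright can. Next, take the lever.

Run:
```python
from h import *
q=down(TY+np.pi/2); bot.set_gripper(.5)
p=gp(0); bot.move_pose([p[0],p[1],.38],q)
print(bot.move_linear(p,.12,until_force=10),bot.read_position()-p)
bot.set_gripper(0,45); print("w",bot.read_gripper_width()*85,bot.read_finger_force(),bot.read_clock())
for a in np.arange(.15,2.15,.15):
    bot.move_linear(gp(a),.09 if a<1 else .06); f=bot.read_ft_force()
    print(round(a,2),np.round(f,1),round(bot.read_gripper_width()*85,1))
    if np.linalg.norm(f)>70: print("STOP");break
im=bot.camera("side"); cv2.imwrite("pics/tip1.png",cv2.resize(im[100:300,80:340],(780,600),interpolation=cv2.INTER_CUBIC)[:,:,::-1]); print(bot.read_clock())
```

```text
False [0.00050538 0.00015156 0.00078622]
w 16.296327893657953 43.96330654621124 18.9583
0.15 [ 2.4 -1.1 -3.2] 16.3
0.3 [ 1.1 -1.6 -4.6] 16.5
0.45 [ 1.7  1.5 -3.6] 16.5
0.6 [ 0.2  3.2 -2.2] 16.6
0.75 [-1.7  3.3  0.6] 16.6
0.9 [-3.9  4.8  2.5] 16.6
1.05 [-4.3  4.6  3.2] 16.1
1.2 [-5.1  4.6  5.3] 16.1
1.35 [-6.3  3.2  8.1] 16.3
1.5 [-7.2  1.4  8.5] 16.4
1.65 [-7.  -0.8  7.5] 16.4
1.8 [-6.9 -1.4  5.2] 16.6
1.95 [-6.5 -2.4  1.9] 16.4
2.1 [-5.7 -2.   0.2] 16.1
24.7083
```

Run:
```python
from h import *
bot.move_linear(gp(2.2),.05); print(bot.read_ft_force())
bot.move_linear(gp(2.23),.04); print(bot.read_ft_force(),bot.read_gripper_width()*85)
bot.wait(2)
im=bot.camera("side"); t=bot.camera("top")
C=np.zeros((600,800,3),np.uint8)
C[:,:400]=cv2.resize(im[130:280,190:290],(400,600),interpolation=cv2.INTER_CUBIC)
C[:500,400:]=cv2.resize(t[130:230,170:250],(400,500),interpolation=cv2.INTER_CUBIC)
cv2.imwrite("pics/tip2.png",C[:,:,::-1]); print(bot.read_clock(),bot.read_ft_force())
```

```text
[-9.68227667  0.52331175 10.41912988]
[-16.42103149   4.16972035  31.8945075 ] 16.355960366944792
27.45 [-15.68817061   4.58286863  30.69144709]
```

View pics/tip2.png

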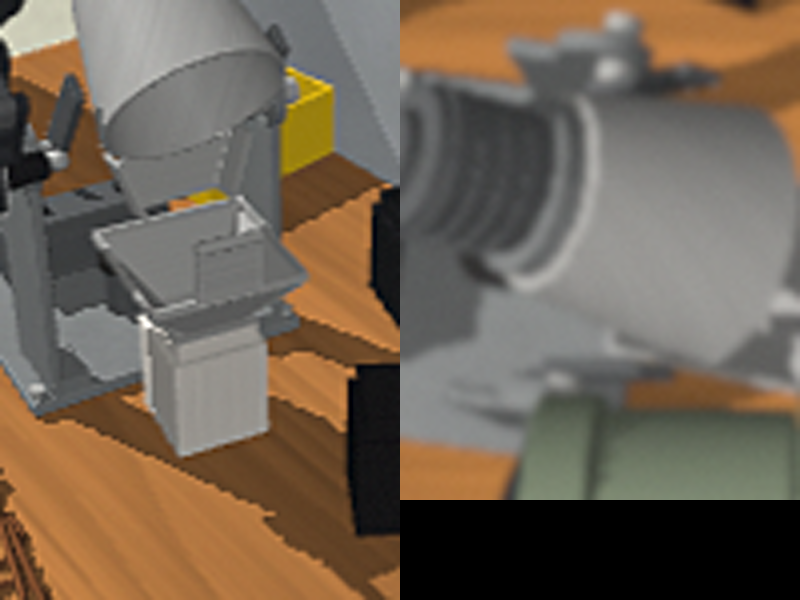

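The bowl is fully tipped against its stop (force jumped to about 32 N) and looks empty. The funnel is still flush, and no stray chips show on the bench. Swinging it back.

Run:
```python
from h import *
for a in np.append(np.arange(2.1,.05,-.15),0):
    bot.move_linear(gp(a),.09); f=np.array(bot.read_ft_force())
    if np.linalg.norm(f)>70: print("STOP",a,f);break
print(a,f); print(bot.move_linear(gp(-.02),.03,until_force=20),bot.read_ft_force())
bot.set_gripper(.5); p=bot.read_position()
bot.move_linear([p[0],p[1],.40],.15)
bot.move_pose([.58,.10,.42],down(np.pi/2)); bot.wait(.3)
E=extr("wrist"); w=bot.camera("wrist"); s=bot.camera("side"); g=bot.search_frame("side","pot_grip")
C=np.zeros((600,800,3),np.uint8)
w=cv2.resize(w[60:310,190:500],None,fx=1.6,fy=2.4,interpolation=cv2.INTER_CUBIC) if 0 else cv2.resize(w[80:330,200:500],(600,500),interpolation=cv2.INTER_CUBIC)
for ww,z,col in((.057,.146,(255,0,0)),):
    cv2.polylines(w,[((proj("wrist",E,W([*CAN,CY],sq(ww,z)))-[200,80])*2).round().astype(int)],True,col,1)
C[:500,:600]=w; C[300:600,600:]=cv2.resize(s[130:280,190:290],(200,300))
gp0=W([*TO,TY],[[-.152,.107,.264]]); print(g[:1],proj("side",extr("side"),gp0))
cv2.imwrite("pics/fin.png",C[:,:,::-1]); print(bot.read_clock())
```

```text
0.0 [-1.59086191 -2.94338501  6.77919607]
False [-7.07989454 -8.05028589 19.22457964]
[{'bbox': [145.8, 131.6, 109.1, 63.0], 'confidence': 0.76}] [[160.87626176 141.59711358]]
35.8
```

View pics/fin.png

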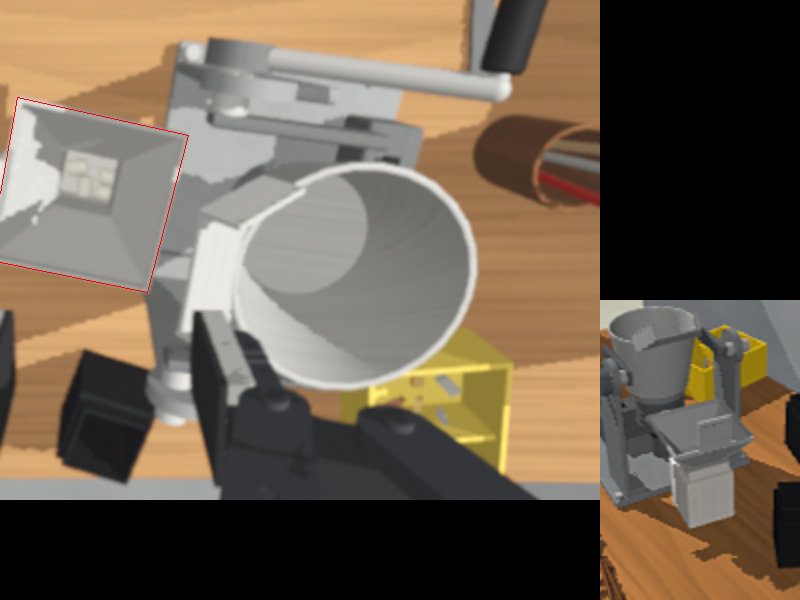

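The bowl is empty and back on its rest, the chips show through the bore at (90,177) inside the can, and the funnel still matches its overlay. Handing in.

```bash
python3 -c "
from cell import bot
print(bot.close_job())"
```

```text
the job is handed in; nothing more can be done
None
```

The job is handed in at about 36 s of the 72 s allowed: the funnel sits flush in the can, the bowl is empty and back upright on its rest, and the chips show through the funnel at the bottom of the can, though I could not count all six one by one; nothing was seen knocked over, and the hand-in call gave no verdict.

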